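# Free the seized filler cap of a disinfectant tank

### The arm

A 6-joint arm with a two-finger parallel gripper is mounted at the origin on the work surface. World frame = base frame: x ahead of the robot, y to its left, z up, the work surface at z = 0. Lengths are in mm, angles in rad, forces in N, time in s.
With the tool pointing down it reaches from about 250 to 800 mm from the base axis. Payload 3.9 kg.
Tool frame: the origin (TCP) lies midway between the tips of the shut fingers; the grasp point (between the pads) lies 19 mm behind it (env.pinch_z is the distance from the TCP to the grasp point, in mm); z points along the fingers, y is the line along which they close (so a half turn about z gives the same grasp; the last joint's range is limited). The gripper opens to 85 mm and grips with 20 to 120 N. Pads are 22 mm wide; open, the fingers measure 114 mm over their backs; the gripper's body (76 mm by 85 mm) begins 54 mm behind the grasp point. The pads swing forward as they close: fully open they stand 13 mm farther back than shut.
Start: joints at [-1.322, 0.26, -0.138, 1.173, 0, 1.571], TCP at [129.272, -508.826, 231.304] pointing down, gripper open.
Joint ranges: [-2.78, 2.78], [-0.83, 1.72], [-1.28, 1.37], [-1.9, 2.12], [-1.57, 1.48], [-3.14, 3.14]. Speed limits (rad/s): [2.57, 2.57, 3.14, 3.14, 3.14, 3.14].

### API

Orientations are given as a unit quaternion [w, x, y, z].
In Python, from bench import env, read_camera gives the robot as it stands. The module is installed in compiled form; this text tells all that it offers. Calls block until the motion is done:
- env.reach(position, orientation): joint-space move of the TCP to a pose.
- env.move_straight(position, rate=150, orientation=None, contact_N=None): straight line of the TCP; orientation=None keeps the orientation; rate is the mean speed in mm/s. With contact_N (N) it stops when the force on the tool has changed by that much, and returns True; else False.
- env.move_j(angles): joint-space move.
- env.grip(opening, grip_force=None): opening from 0.0 (shut) to 1.0 (fully open); grip_force is the grip in N (None keeps the last); returns when the fingers have stopped.
- env.hold(seconds).
- env.ik(position, orientation): joint angles nearest the present ones, or None.
- read_camera(name): name is "side" or "top"; returns a dict with "image" (480x640x3 uint8, red, green, blue), "depth" (480x640 float32, mm along the optical axis (not along the pixel's ray), 0 where there is no reading), "camera_matrix" (3x3 intrinsics, pixels), "eye" and "rotation" of the camera in the world. Camera axes: x right, y down, z forward; pixel columns grow to the right and rows downward; lengths in mm; the calibration is good to about 2 mm. A picture is of the moment at which its call begins.
A pose or a line that the arm cannot do raises env.PlanningError and nothing moves.
- env.job_done(): hands the job in; it is judged then, once.
Readings, each from a call of its own:
- env.current_time(): time.
- env.current_joints(): joint angles.
- env.current_dq(): joint speeds.
- env.current_joint_torque(): joint torques, N m.
- env.current_tcp_pos(): TCP position.
- env.current_ee_rot(): TCP orientation.
- env.current_ft_force(): force on the tool from outside, world axes, zero at the start.
- env.current_torque(): the same for the moment, N m.
- env.current_width(): opening from 0.0 (shut) to 1.0 (fully open).
- env.current_grasp_force(): force on a finger pad.
Only numpy, scipy, OpenCV 4.12 (cv2) and the standard library are available. Lean on these libraries where they do the work, as an engineer would, in place of code of your own. Each camera call takes 0.05 s, during which the arm holds its last target. There are 200 camera calls.

### The job

The filler cap on the larger of the two disinfectant tanks is seized with dried salts. Take hold of its bar from above and rock it back and forth through its small play, all the way each way, until it breaks free, then turn it anticlockwise (seen from above) to its open stop and let go. Leave the smaller tank's cap as it is.

Things in the scene. Friction and masses are not known exactly. Their poses are not given: they have to be found in the camera images.
- big_cap (a joint): Turn of the larger tank's cap, rad, anticlockwise from above positive; at 0 the bar is parallel to the tank's short side. Starts within 0.1 of 0. Seized, it moves only from -0.26 to 0.26. The salts give one step at each swing past 0.16 to the other side; four steps free it (+, -, +, - in turn, extra swings harmless). Then it turns to its open stop at 1.05. Drag 0.07 N m; it stays where left.
- big_cap_grip (a point): Grip point of the larger tank's cap: on its axis, 36 mm above the tank's top, 151 above the counter, in the upright grey bar 56 long, 14 wide. The bar's top is 11 above it, the 64 black disc 22 below. x along the bar, y across, z up. Tank: white box 150 x 200, 115 high, fixed; cap 35 off its middle along the long side, white salt crumbs round it, handle 17 high on top 115 from the cap.
- small_cap_end (a point): One end of the grip bar of the smaller tank's cap, 28 mm from that cap's axis, 131 mm above the counter. That tank is a fixed white box 100 x 110 mm, 95 mm high, with the same kind of cap in the middle of its top; it works and is to be left as it is.

How it is judged (in metres and radians):
On the way, in this order (a step that is already met when the one before it is completed fails the run):
1. the larger tank's cap is rocked anticlockwise past 8 degrees (value of joint big_cap above 0.14 rad).
2. then clockwise past 8 degrees the other way (value of joint big_cap below -0.14 rad).
At the end, for the whole second after the job is handed in: The larger tank's cap has been freed and stands at rest within 10 degrees of its open stop (turned 50 degrees or more anticlockwise from its zero), and the smaller tank's cap has not been turned (its bar's end within 12 mm of where it was) (value of joint big_cap above 0.87 rad and velocity of joint big_cap between -0.1 and 0.1 rad/s and distance of small_cap_end from where it was at the start of the episode below 0.012 m); the robot touches nothing.
It fails at once if the smaller tank's cap is turned (its bar's end moves more than 12 mm) (distance of small_cap_end from where it was at the start of the episode above 0.012 m).
It also fails if it takes over 40 s, if anything falls off the work surface, if the arm or the gripper's body presses on something with over 40 N, if the wrist force passes 120 N, or if a joint passes its speed limit or range.

## Working session

There is one attempt and no reset: what is moved stays moved. The work goes in short steps, each a Python script; the robot and the scene stay as the last script left them, time stands still between calls to the robot, and variables do not carry over. Pictures are saved under pics/ and viewed, at most 10 in all, crops included, and the job is handed in when it is done.

```bash
mkdir -p pics; cat > h.py <<'E'
import numpy as np, cv2
from bench import env, read_camera
def cloud(n):
    c=read_camera(n); d=c["depth"]; K=np.array(c["camera_matrix"])
    v,u=np.mgrid[:480,:640]
    P=np.stack([(u-K[0,2])/K[0,0]*d,(v-K[1,2])/K[1,1]*d,d],-1)@np.array(c["rotation"]).T+np.array(c["eye"])
    P[d==0]=np.nan
    return c,P
E
python3 - <<'E'
from h import *
for n in("top","side"):
    c,P=cloud(n); cv2.imwrite(f"pics/{n}0.png",c["image"][...,::-1]); np.save(f"{n}.npy",P)
    print(n,c["eye"],c["rotation"],c["camera_matrix"])
P=np.load("top.npy")
for z0,z1 in((110,119),(90,99),(155,170),(135,146)):
    m=((P[...,2]>z0)&(P[...,2]<z1)).astype(np.uint8)
    k,l,s,ce=cv2.connectedComponentsWithStats(m)
    for i in range(1,k):
        if s[i,4]>40:
            q=P[l==i][:,:2].astype(np.float32); print(z0,s[i],cv2.minAreaRect(q),P[l==i][:,2].mean())
E
```

```text
Traceback (most recent call last):
  File "h.py", line 6, in cloud
    P=np.stack([(u-K[0,2])/K[0,0]*d,(v-K[1,2])/K[1,1]*d,d],-1)@np.array(c["rotation"]).T+np.array(c["eye"])
      ~~~~~~~~~~~~~~~~~~~~~~~~~~~~~~~~~~~~~~~~~~~~~~~~~~~~~~~~^~~~~~~~~~~~~~~~~~~~~~~~~~
ValueError: matmul: Input operand 1 has a mismatch in its core dimension 0, with gufunc signature (n?,k),(k,m?)->(n?,m?) (size 4 is different from 3)
```

Rotation is a quaternion [w,x,y,z].

```bash
sed -i 's/np.array(c\["rotation"\])/Rot.from_quat(np.array(c["rotation"])[[1,2,3,0]]).as_matrix()/; 1a from scipy.spatial.transform import Rotation as Rot' h.py
python3 - <<'E'
from h import *
for n in("top","side"):
    c,P=cloud(n); cv2.imwrite(f"pics/{n}0.png",c["image"][...,::-1]); np.save(f"{n}.npy",P)
    print(n,c["eye"],c["rotation"],c["camera_matrix"])
P=np.load("top.npy")
for z0,z1 in((110,119),(90,99),(155,170),(135,146)):
    m=((P[...,2]>z0)&(P[...,2]<z1)).astype(np.uint8)
    k,l,s,ce=cv2.connectedComponentsWithStats(m)
    for i in range(1,k):
        if s[i,4]>40:
            q=P[l==i][:,:2].astype(np.float32); print(z0,s[i],cv2.minAreaRect(q),P[l==i][:,2].mean())
E
```

```text
top [543.77733699  20.59459971 856.09033926] [-0.0152363   0.70805556 -0.70592175  0.00998335] [[479.29872241   0.         322.15673852]
 [  0.         479.29872241 235.27604941]
 [  0.           0.           1.        ]]
side [ 328.26768831 -467.12158253  843.65585169] [-0.32898932  0.91026667 -0.23888728  0.07818872] [[571.93855297   0.         317.79485378]
 [  0.         571.93855297 242.69131588]
 [  0.           0.           1.        ]]
110 [201  86  17  18  78] ((788.90771484375, 202.7759246826172), (16.127859115600586, 29.332944869995117), 47.78179931640625) 113.07786844283531
110 [458  92  15  20  60] ((778.7034912109375, -194.40557861328125), (34.421932220458984, 7.02477502822876), 35.53019714355469) 114.08769066407646
110 [ 373  159  149  131 9069] ((589.1995239257812, -167.4721221923828), (145.83731079101562, 195.36279296875), 23.89191246032715) 114.74307374234874
90 [194  81  34  35 302] ((791.6085815429688, 206.27001953125), (47.54143524169922, 54.32386016845703), 34.37627410888672) 94.47691942709339
90 [455  97  17  19  54] ((777.5628051757812, -195.65902709960938), (
[... 405 characters left out ...]
056640625, -228.5507354736328), (8.527222633361816, 14.592500686645508), 27.36318016052246) 139.75329160153814
135 [463  76  41  31 536] ((791.6165771484375, -216.41293334960938), (35.917205810546875, 55.03135299682617), 27.049423217773438) 139.71602182049364
135 [194  78  19  20 274] ((793.69775390625, 208.19821166992188), (26.572864532470703, 27.524127960205078), 81.13807678222656) 139.50762918077746
135 [418 217  18  33  49] ((573.0315551757812, -129.12306213378906), (53.4885368347168, 1.4607629776000977), 25.952180862426758) 140.42541432914066
135 [219 245  19  37 369] ((527.4850463867188, 166.99476623535156), (55.76996994018555, 14.550580024719238), 16.666717529296875) 141.1138061606588
```

View pics/top0.png

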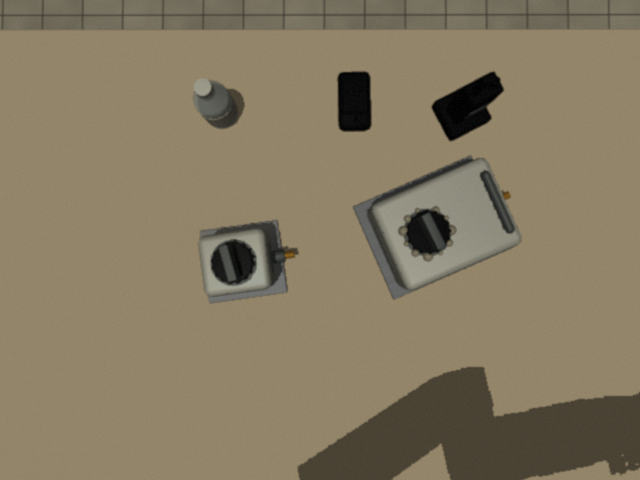

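The top view shows the larger tank at right, with its cap at (428,231) and its handle at (497,200). The smaller tank is at (235,262). The bar is at about (575,-136) at 26°, and the tank's short side is at 24°, so q is about 0.04. Next I move in above the bar.

```bash
cat >> h.py <<'E'
C=np.array([575.4,-135.7]); Z0=np.radians(23.9)
def ori(q): # tool down, x along the bar at cap angle q
    return (Rot.from_euler('z',Z0+q+FLIP)*Rot.from_euler('x',np.pi)).as_quat()[[3,0,1,2]]
FLIP=0.
E
python3 - <<'E'
import h; from h import *
for f in(0,np.pi,-np.pi):
    h.FLIP=f
    for q in(-.3,.04,1.1): 
        j=env.ik([*C,136],ori(q)); print(f,q,None if j is None else np.round(j,3))
E
```

```text
0 -0.3 [-0.232  0.425 -0.146  1.     0.     2.793]
0 0.04 [-0.232  0.425 -0.146  1.     0.     2.453]
0 1.1 [-0.232  0.425 -0.146  1.     0.     1.393]
3.141592653589793 -0.3 [-0.232  0.425 -0.146  1.     0.    -0.349]
3.141592653589793 0.04 [-0.232  0.425 -0.146  1.     0.    -0.689]
3.141592653589793 1.1 [-0.232  0.425 -0.146  1.     0.    -1.749]
-3.141592653589793 -0.3 [-0.232  0.425 -0.146  1.     0.    -0.349]
-3.141592653589793 0.04 [-0.232  0.425 -0.146  1.     0.    -0.689]
-3.141592653589793 1.1 [-0.232  0.425 -0.146  1.     0.    -1.749]
```

```bash
python3 - <<'E'
from h import *
env.reach([*C,230],ori(.04))
print(env.move_straight([*C,137],rate=80,contact_N=8), env.current_tcp_pos(), env.current_ft_force(), env.current_time())
c,P=cloud("side"); cv2.imwrite("pics/s1.png",cv2.resize(c["image"][120:400,200:560,::-1],None,fx=2,fy=2))
E
```

```text
False [ 575.90774702 -135.81749062  137.64052883] [0.17946504 0.42436934 0.07875749] 3.5583
```

View pics/s1.png

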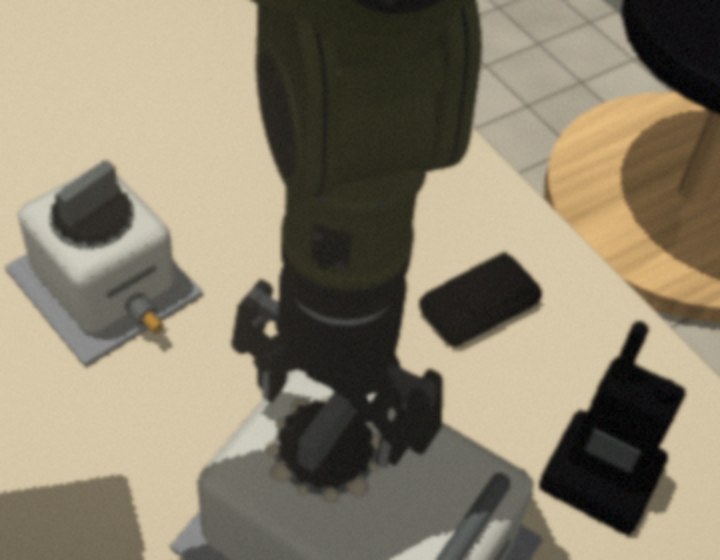

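The open fingers straddle the bar, which is at (325,440) in the crop. Next I grip and make the first rock in each direction while watching the moment.

```bash
cat >> h.py <<'E'
def turn(q,rate=.6):
    j=np.array(env.current_joints()); a=2.493-j[5]; n=max(1,int(np.ceil(abs(q-a)/.15)))
    for s in np.linspace(a,q,n+1)[1:]:
        j[5]=2.493-s; env.move_j(j)
    print("q cmd %.2f got %.3f"%(q,2.493-env.current_joints()[5]),"F",np.round(env.current_ft_force(),1),"M",np.round(env.current_torque(),2),"grip",np.round(env.current_grasp_force(),1),"w %.3f"%env.current_width(),"t %.2f"%env.current_time(),flush=True)
E
python3 - <<'E'
from h import *
env.grip(0.,40); env.hold(.2); turn(.04)
turn(.22); turn(-.22)
E
```

```text
q cmd 0.04 got 0.040 F [-0.6  1.9  1.4] M [0.35 0.25 0.05] grip 42.1 w 0.155 t 4.71
q cmd 0.22 got 0.217 F [-1.5  2.8  2.2] M [0.41 0.16 0.06] grip 42.1 w 0.154 t 5.21
q cmd -0.22 got -0.215 F [-1.7  2.2  2.4] M [ 0.4   0.28 -0.1 ] grip 42.1 w 0.157 t 6.01
```

```bash
python3 - <<'E'
from h import *
for q in(-.26,.26,-.26,.25,-.25,.3): turn(q)
E
```

```text
q cmd -0.26 got -0.257 F [-1.7  3.   2.2] M [ 0.32  0.24 -0.  ] grip 42.1 w 0.155 t 6.26
q cmd 0.26 got 0.254 F [-1.4  2.5  2.2] M [0.41 0.17 0.12] grip 42.1 w 0.155 t 7.27
q cmd -0.26 got -0.254 F [-0.8  2.1  1.7] M [ 0.38  0.24 -0.06] grip 42.1 w 0.156 t 8.28
q cmd 0.25 got 0.245 F [-0.1  2.8  2.7] M [0.46 0.13 0.07] grip 42.1 w 0.154 t 9.28
q cmd -0.25 got -0.245 F [-2.   1.8  1.3] M [ 0.34  0.19 -0.06] grip 42.0 w 0.155 t 10.28
q cmd 0.30 got 0.294 F [-0.9  3.1  2.1] M [0.48 0.12 0.09] grip 42.1 w 0.157 t 11.32
```

The moment stays at the drag level beyond 0.26, so the cap seems free. I go on step by step.

```bash
python3 - <<'E'
from h import *
for q in(.38,.5,.75,1.0,1.04):
    turn(q)
    if abs(env.current_torque()[2])>.6: print("stop");break
c,P=cloud("side"); cv2.imwrite("pics/s2.png",cv2.resize(c["image"][200:440,240:560,::-1],None,fx=2,fy=2))
E
```

```text
q cmd 0.38 got 0.376 F [-1.5  2.5  2.3] M [0.47 0.14 0.08] grip 42.1 w 0.153 t 11.57
q cmd 0.50 got 0.495 F [-1.5  3.2  2.5] M [0.42 0.1  0.07] grip 42.0 w 0.154 t 11.82
q cmd 0.75 got 0.744 F [-1.   3.   1.8] M [0.55 0.12 0.09] grip 42.1 w 0.156 t 12.32
q cmd 1.00 got 0.994 F [-0.9  2.8  2.5] M [0.5  0.09 0.04] grip 42.1 w 0.152 t 12.82
q cmd 1.04 got 1.036 F [-2.   2.1  1.4] M [ 0.44  0.06 -0.02] grip 42.0 w 0.152 t 13.07
```

View pics/s2.png

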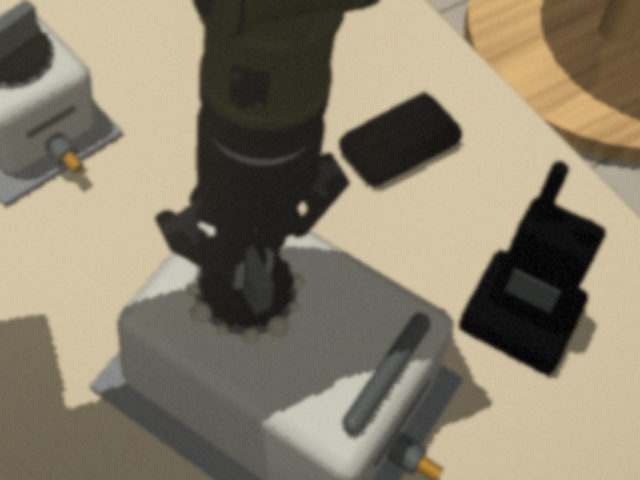

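The bar, at (258,275), has turned along with the gripper. I push lightly to the stop, release, lift, and check from above.

```bash
python3 - <<'E'
from h import *
turn(1.06)
env.grip(1.0); env.hold(.2)
p=env.current_tcp_pos(); env.move_straight([p[0],p[1],260],rate=80)
j=np.array(env.current_joints()); j[0]-=.8; env.move_j(j)
c,P=cloud("top"); m=(P[...,2]>155)&(P[...,2]<170)
m&=np.hypot(P[...,0]-C[0],P[...,1]-C[1])<40
r=cv2.minAreaRect(P[m][:,:2].astype(np.float32)); print(m.sum(),r,env.current_ft_force(),env.current_time())
d=P[m][:,:2]-P[m][:,:2].mean(0); v=np.linalg.svd(d,full_matrices=False)[2][0]
print("q",(np.arctan2(v[1],v[0])-Z0)%np.pi)
cv2.imwrite("pics/t2.png",c["image"][...,::-1])
E
```

```text
q cmd 1.06 got 1.058 F [-0.6  2.7  1.6] M [ 0.58  0.08 -0.62] grip 42.6 w 0.154 t 13.38
385 ((575.4359741210938, -135.8143768310547), (56.26571273803711, 14.04961109161377), 83.5932388305664) [-0.84610207 -0.13587979  0.22012371] 17.6833
q 1.0493183429342037
```

View pics/t2.png

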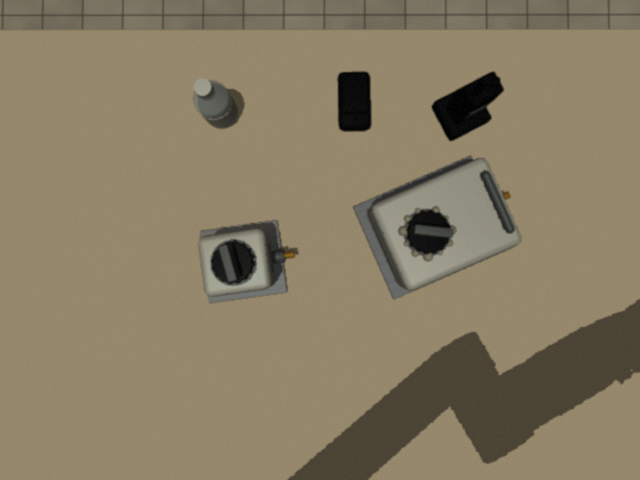

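The big cap's bar at (433,231) now stands at q = 1.05, its open stop. The small cap at (233,262) is unchanged and the arm is clear.

```bash
python3 -c "
from bench import env
print(env.job_done())"
```

```text
the job is handed in; nothing more can be done
None
```

The larger tank's cap was rocked free and turned to its open stop (about 1.05 rad in the last picture), the gripper let go and moved clear, the smaller cap was left as it was, and the job is handed in; no verdict was returned.

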